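# Point out the enlarging marks on a plaster foot

## Task

The assistant is about to enlarge this plaster foot and must be shown its measuring studs in order: with the fingertips pointing down, point at the stud on the big toe, then the one on the instep, then the one on top of the cut ankle, staying two seconds or more with the fingertips a few centimetres straight above each. Do not point at the little-toe stud, touch nothing at all, and leave everything where it stands. Finish still pointing at the ankle stud.

Things in the scene. Friction and masses are not known exactly. Their poses are not given: they have to be found in the camera images.
- foot: White plaster cast of a right foot on a plinth 275 x 125 x 18 mm, loose, 1.8 kg, on the round turntable, toes turned any way. Origin: centre of the plinth's underside, 45 mm above the bench; x from heel to toes, y to the big-toe side, z up. Highest part: the flat cut of the ankle (80 x 65 mm), 133 mm above the origin. Four identical upright brass studs with domed heads, 18 mm wide, stand on it.
- big_toe_stud (a point): Top of the brass stud on the big toe (the biggest toe, at the +y front corner of the foot), at (106, 27, 57) mm in the foot's frame.
- instep_stud (a point): Top of the brass stud on the instep, in the middle of the foot's sloping back between toes and ankle, at (30, 2, 80) mm in the foot's frame. The wall of the ankle rises 58 mm behind it to 53 mm above it.
- ankle_stud (a point): Top of the brass stud in the middle of the flat cut of the ankle, at (-67, 0, 141) mm in the foot's frame.
- little_toe_stud (a point): Top of the brass stud on the little toe, the smallest toe, at (80, -41, 46) mm in the foot's frame. Not to be pointed at.
- wheel: Low metal turntable, fixed, does not turn: disc 310 mm across, its top 45 mm above the bench. Origin: centre of its underside on the bench.
- bottle: Clear plastic bottle with green cap, 60 mm across, 150 mm tall, standing loose on the bench. Origin: centre of its underside. Leave alone.
- bowl: Small black rubber plaster bowl, 90 mm across, 50 mm tall, loose on the bench. Origin: centre of its underside. Leave alone.
- jar: Glass jar with metal cap, 60 mm across, 85 mm tall, loose on the bench. Origin: centre of its underside. Leave alone.
- modeller: Wooden modelling tool lying on the bench, 183 mm long, 18 mm wide, 16 mm thick. Origin: on its underside, near its middle; x along the tool. Leave alone.

How it is judged:
On the way, in this order (a step that is already met when the one before it is completed fails the run):
1. pointing at the big-toe stud from just above, for 1.5 s (horizontal distance between the grasp point and big_toe_stud below 0.02 m and z of the grasp point in the frame of big_toe_stud between 0.022 and 0.085 m), for 1.5 s.
2. pointing at the instep stud from just above, for 1.5 s (horizontal distance between the grasp point and instep_stud below 0.02 m and z of the grasp point in the frame of instep_stud between 0.022 and 0.085 m), for 1.5 s.
3. pointing at the ankle stud from just above, for 1.5 s (horizontal distance between the grasp point and ankle_stud below 0.02 m and z of the grasp point in the frame of ankle_stud between 0.022 and 0.085 m), for 1.5 s.
At the end, for the whole second after the job is handed in: The fingers still point at the ankle stud: the grasp point within 20 mm of it sideways and 22 to 85 mm above its top (fingertips about 3 to 65 mm above), touching nothing; the foot within 5 mm and the bystanders within 10 mm of where they stood (all of step 3 and distance of foot from where it was at the start of the episode below 0.005 m and distance of each of bottle, bowl, jar, modeller from where it was at the start of the episode below 0.01 m).
It fails at once if the robot touched something (contact force between any of the fingers, the arm and anything else above 0.5 N).
It fails at once if the foot was moved (distance of foot from where it was at the start of the episode above 0.005 m).
It fails at once if a bystander was moved (distance of any of bottle, bowl, jar, modeller from where it was at the start of the episode above 0.01 m).
It fails at once if pointed at the little-toe stud (horizontal distance between the grasp point and little_toe_stud below 0.015 m and z of the grasp point in the frame of little_toe_stud between -0.01 and 0.06 m).
It also fails if it takes over 50 s, if anything falls off the work surface, if the arm or the gripper's body presses on something with over 40 N, if the wrist force passes 120 N, or if a joint passes its speed limit or range.

## Robot

A 6-joint arm with a two-finger parallel gripper is mounted at the origin on the work surface. World frame = base frame: x ahead of the robot, y to its left, z up, the work surface at z = 0. Lengths are in m, angles in rad, forces in N, time in s.
With the tool pointing down it reaches from about 0.25 to 0.775 m from the base axis. Payload 4 kg.
Tool frame: the origin (TCP) lies at the very end of the fingers, on their centre line; the grasp point (between the pads) lies hold_point_z behind it (hold_point_z is the distance from the TCP to the grasp point, in m); z points along the fingers, y is the line along which they close (so a half turn about z gives the same grasp; the last joint's range is limited). The gripper opens to 94 mm and grips with 3 to 60 N. Pads are 16 mm wide; open, the fingers measure 119 mm over their backs; the gripper's body (75 mm by 177 mm) begins 78 mm behind the grasp point.
Start: joints at [-0.103, 0.087, 1.371, -0, 1.684, -0.103], TCP at [0.55, -0, 0.206] pointing down, gripper open.
Joint ranges: [-3.1, 3.1], [-0.76, 2.03], [0.27, 2.55], [-1.08, 4.22], [0.17, 2.65], [-2.57, 2.57]. Speed limits (rad/s): [2.79, 2.79, 3.14, 3.14, 3.14, 3.14].

## Interface

Orientations are given as a 3x3 rotation matrix whose columns are the frame's x, y, z axes.
In Python, from bench import * gives the robot as it stands. The module is installed in compiled form; this text tells all that it offers.
- The arm moves only by the tool play_rows, never from a script. Its argument "rows" is a list of rows, each a list of 5 numbers: the closure, from 0 (fully open) to 1 (shut), then the shift along the world's x, y, z in cm, then the turn about the world's z in degrees. In form: [[hand, tx, ty, tz, yaw], ...]. A call has 1 to 20 rows; each row shifts and turns the commanded pose from where the row before left it; what a row does not reach is not made up. A row lasts 1/8 s, in which the tool goes at most 62.5 mm and 10.7 degrees, less where a joint would pass 70% of its speed; a pose out of reach is approached as far as the arm can. A call with a gripper value outside its range is refused whole. The fingers move at their own pace and stop on an object; the grip force is fixed at half the most. Time passes only in rows, so rows that do not move let the fingers close. It gives the time, the measured TCP pose, the force, the opening and the grip force at its end, in the units of the state.
- sense(): the state, without advancing time (a new reading comes with each control period).
- grab_frame(name): name is "scene" or "side" or "wrist"; returns a dict with "pixels" (480x640x3 uint8, blue, green, red), "camera_matrix" (3x3 intrinsics, pixels), "distortion" ([k1, k2, p1, p2, k3] as OpenCV has them; the pictures are not rectified), "R" (3x3) and "t" (3): a world point X has camera coordinates R X + t. Camera axes: x right, y down, z forward; pixel columns grow to the right and rows downward; lengths in m; the calibration is good to about 2 mm. A picture is of the moment at which its call begins. There is no depth.
- close_job(): hands the job in; it is judged then, once.
The state is a dict: "time_s": time; "joints": joint angles; "qvel": joint speeds; "tau": joint torques, N m; "position": TCP position; "orientation": TCP orientation; "force": force on the tool from outside, world axes, zero at the start; "torque": the same for the moment, N m; "finger_gap": finger opening in m; "grip_force": force on a finger pad.
Only numpy, scipy, OpenCV 4.12 (cv2) and the standard library are available. Lean on these libraries where they do the work, as an engineer would, in place of code of your own. Each camera call takes 0.05 s, during which the arm holds its last target. There are 200 camera calls.

## Working session

There is one attempt and no reset: what is moved stays moved. The work goes in short steps, Python scripts to look and compute and a tool call to move; the robot and the scene stay as the last step left them, time stands still between calls to the robot, and variables do not carry over. Pictures are saved under pics/ and viewed, at most 10 in all, crops included, and the job is handed in when it is done.

Besides the shell and the picture viewer there is one more tool, called after ">>>" by a JSON object that holds its "api" and its "payload". play_rows: Moves the arm, as the interface text tells. Its arguments: {"type":"object","properties":{"rows":{"type":"array"}},"required":["rows"]}

```bash
mkdir -p pics; python3 - <<'E'
from bench import *
import cv2,pickle
d={}
for n in("scene","side"):
    f=grab_frame(n);d[n]=f;cv2.imwrite(f"pics/{n}0.png",f["pixels"])
    print(n,(-f["R"].T@f["t"]).round(3))
pickle.dump(d,open("f.pkl","wb"))
s=sense();print(s)
try: print(hold_point_z)
except Exception as e: print(e)
E
```

```text
scene [ 1.573 -0.321  0.862]
side [ 0.37  -0.542  0.71 ]
{'time_s': 0.1, 'joints': array([-1.03117139e-01,  8.79286889e-02,  1.37211900e+00,  2.17442200e-05,
        1.68360189e+00, -1.03077954e-01]), 'qvel': array([ 1.32689798e-03, -1.56801662e-03, -3.46853865e-03, -3.56435995e-04,
       -8.93365601e-04, -6.44179717e-05]), 'tau': array([ 2.25695316e-03, -3.41256917e+01, -3.03301656e+01,  7.19034858e-02,
        3.05556308e-02, -9.49158243e-05]), 'position': array([5.49499084e-01, 4.54077563e-05, 2.04387162e-01]), 'orientation': array([[ 3.69970184e-05,  9.99997911e-01, -2.04377253e-03],
       [ 9.99999972e-01, -3.65204460e-05,  2.33219536e-04],
       [ 2.33144409e-04, -2.04378110e-03, -9.99997884e-01]]), 'force': array([-0.49960356,  0.04985408, -0.68919788]), 'torque': array([ 0.01039495, -0.02643556, -0.02779648]), 'grip_force': 0.0, 'finger_gap': 0.0944005300497845}
0.0188
```

View pics/scene0.png

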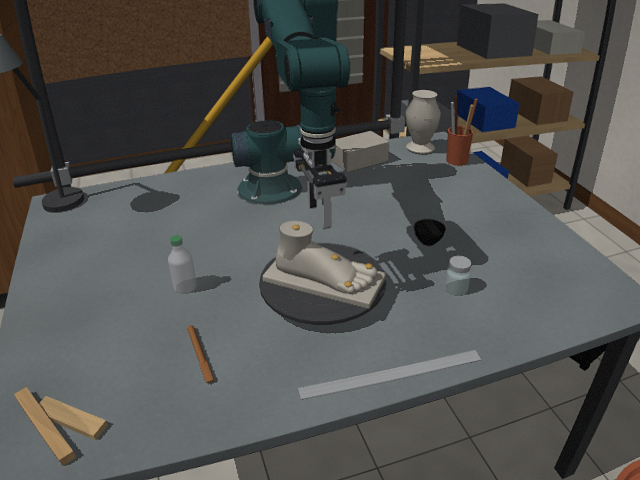

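View pics/side0.png

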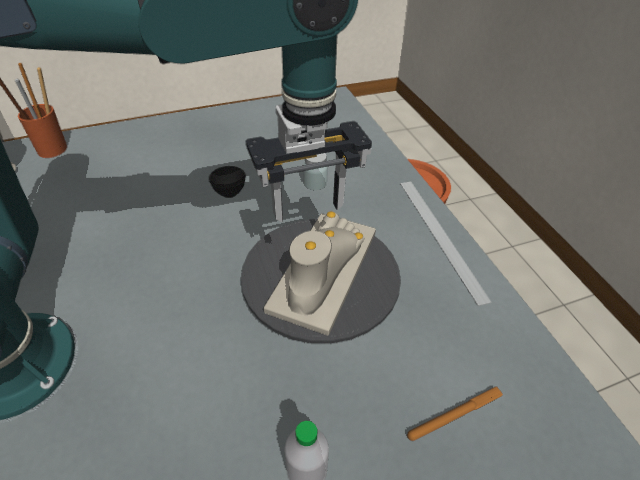

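Scene view: the ankle stud is at about (296,227), instep (335,257), big toe (369,267), little toe (358,283). In the side view they are at (311,245), (330,235), (331,215) and (359,236). The toes point roughly towards +y and the big toe is on the robot's side. I'll fit the foot pose to these next.

```bash
cat > fit.py <<'E'
import cv2,pickle,numpy as np
from scipy.optimize import least_squares
from bench import hold_point_z
d=pickle.load(open("f.pkl","rb"))
names=["big","instep","ankle","little"]
P=np.array([[106,27,57],[30,2,80],[-67,0,141],[80,-41,46]])/1000
g={"scene":[(369,267),(335,257),(296,227),(358,283)],"side":[(331,215),(330,235),(311,245),(359,236)]}
ob={}
for n,gs in g.items():
    h=cv2.cvtColor(d[n]["pixels"],cv2.COLOR_BGR2HSV)
    m=((h[...,1]>120)&(h[...,0]>12)&(h[...,0]<32)&(h[...,2]>90)).astype(np.uint8)
    k,l,st,c=cv2.connectedComponentsWithStats(m)
    o=[]
    for q in gs:
        dd=np.linalg.norm(c-q,axis=1);i=dd[1:].argmin()+1
        o.append(c[i]);print(n,q,c[i].round(1),st[i,4])
    ob[n]=np.array(o)
def world(p,Q):
    x,y,a=p;R=np.array([[np.cos(a),-np.sin(a),0],[np.sin(a),np.cos(a),0],[0,0,1]])
    return Q@R.T+[x,y,.045]
def res(p):
    r=[]
    for n in g:
        f=d[n];u=cv2.projectPoints(world(p,P-[0,0,.003]),cv2.Rodrigues(f["R"])[0],f["t"],f["camera_matrix"],np.array(f["distortion"]))[0][:,0]
        r.append((u-ob[n]).ravel())
    return np.concatenate(r)
s=least_squares(res,[.5,0,1.2],loss="soft_l1")
print(s.x,np.degrees(s.x[2]));print(res(s.x).reshape(2,4,2).round(1))
print(dict(zip(names,world(s.x,P).round(4).tolist())))
E
python3 fit.py
```

```text
scene (369, 267) [368.4 265.6] 28
scene (335, 257) [334.4 256.6] 23
scene (296, 227) [295.5 226.6] 22
scene (358, 283) [347.6 283.5] 24
side (331, 215) [330.6 214.2] 39
side (330, 235) [329.3 233.2] 46
side (311, 245) [310.1 245. ] 64
side (359, 236) [358.6 235.4] 37
[ 0.57913008 -0.00326336  0.8487507 ] 48.6298330154235
[[[-0.6  0. ]
  [-0.5 -0.2]
  [-0.4 -0.2]
  [-0.5 -0.2]]

 [[ 0.4 -0.7]
  [ 0.  -0.5]
  [ 0.2 -0.6]
  [-0.3 -0.5]]]
{'big': [0.6289, 0.0941, 0.102], 'instep': [0.5975, 0.0206, 0.125], 'ankle': [0.5348, -0.0535, 0.186], 'little': [0.6628, 0.0297, 0.091]}
```

The pose fit is good to under a pixel. I'll close the fingers, rise, and go over the big toe while still high.

>>> {"api": "play_rows", "payload": {"rows": [[1,0,0,2,0],[1,0,0,2,0],[1,0,0,2,0],[1,0,0,0,0],[1,1.6,1.9,0,0],[1,1.6,1.9,0,0],[1,1.6,1.9,0,0],[1,1.6,1.9,0,0],[1,1.5,1.8,0,0],[1,0,0,0,0],[1,0,0,0,0],[1,0,0,0,0]]}}

```text
time_s: 1.6
position: [0.6286, 0.0932, 0.2655]
orientation: [[0.001, 1.0, -0.0], [1.0, -0.001, -0.0], [-0.0, -0.0, -1.0]]
force: [0.1, -0.1, -0.5]
finger_gap: 0.0006
grip_force: 0.0
```

```bash
python3 - <<'E'
from bench import *
import cv2
cv2.imwrite("pics/w1.png",grab_frame("wrist")["pixels"])
E
```

```text
(no output)
```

View pics/w1.png

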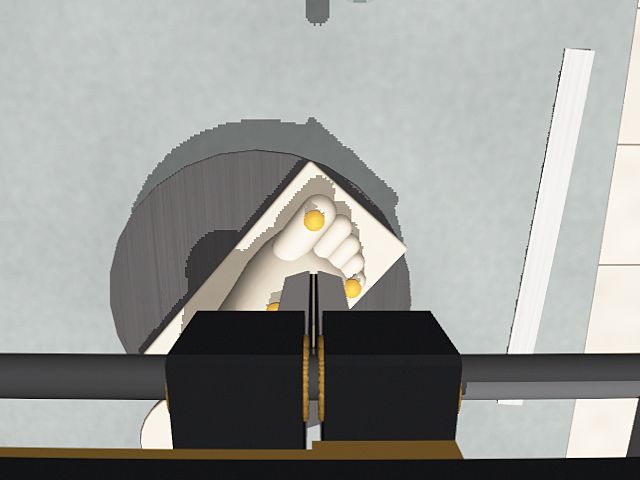

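The wrist view shows the big-toe stud at (314,220), on the largest toe and in line with the fingers. The little-toe stud is at (352,288). Next I descend and hold.

>>> {"api": "play_rows", "payload": {"rows": [[0.9,0,0,-2.5,0],[0.9,0,0,-2.5,0],[0.9,0,0,-2.5,0],[0.9,0,0,-2.5,0],[0.9,0,0,-1.8,0],[0.9,0,0,0,0],[0.9,0,0,0,0],[0.9,0,0,0,0],[0.9,0,0,0,0],[0.9,0,0,0,0],[0.9,0,0,0,0],[0.9,0,0,0,0],[0.9,0,0,0,0],[0.9,0,0,0,0],[0.9,0,0,0,0],[0.9,0,0,0,0],[0.9,0,0,0,0],[0.9,0,0,0,0],[0.9,0,0,0,0],[0.9,0,0,0,0]]}}

```text
time_s: 4.15
position: [0.629, 0.094, 0.1475]
orientation: [[-0.0, 1.0, 0.0], [1.0, 0.0, -0.0], [-0.0, 0.0, -1.0]]
force: [0.2, -0.1, 0.4]
finger_gap: 0.0093
grip_force: 0.0
```

>>> {"api": "play_rows", "payload": {"rows": [[0.9,0,0,0,0],[0.9,0,0,0,0],[0.9,0,0,0,0],[0.9,0,0,0,0]]}}

```text
time_s: 4.65
position: [0.629, 0.094, 0.1475]
orientation: [[0.0, 1.0, 0.0], [1.0, -0.0, -0.0], [-0.0, 0.0, -1.0]]
force: [-0.3, 0.4, 0.1]
finger_gap: 0.0097
grip_force: 0.0
```

>>> {"api": "play_rows", "payload": {"rows": [[0.9,0,0,2.5,0],[0.9,0,0,3,0],[0.9,-1.1,-2.5,0,0],[0.9,-1.1,-2.5,0,0],[0.9,-1.0,-2.3,0,0],[0.9,0,0,0,0],[0.9,0,0,-1.5,0],[0.9,0,0,-1.5,0],[0.9,0,0,0,0],[0.9,0,0,0,0],[0.9,0,0,0,0],[0.9,0,0,0,0]]}}

```text
time_s: 6.15
position: [0.5973, 0.021, 0.1732]
orientation: [[-0.0, 1.0, 0.001], [1.0, 0.0, -0.0], [-0.0, 0.001, -1.0]]
force: [-0.2, -0.4, -0.2]
finger_gap: 0.0091
grip_force: 0.0
```

>>> {"api": "play_rows", "payload": {"rows": [[0.9,0,0,0,0],[0.9,0,0,0,0],[0.9,0,0,0,0],[0.9,0,0,0,0],[0.9,0,0,0,0],[0.9,0,0,0,0],[0.9,0,0,0,0],[0.9,0,0,0,0],[0.9,0,0,0,0],[0.9,0,0,0,0],[0.9,0,0,0,0],[0.9,0,0,0,0],[0.9,0,0,0,0],[0.9,0,0,0,0],[0.9,0,0,0,0],[0.9,0,0,0,0]]}}

```text
time_s: 8.15
position: [0.597, 0.021, 0.1725]
orientation: [[-0.0, 1.0, 0.0], [1.0, 0.0, -0.0], [-0.0, 0.0, -1.0]]
force: [0.8, -0.1, 0.3]
finger_gap: 0.0092
grip_force: 0.0
```

>>> {"api": "play_rows", "payload": {"rows": [[0.9,0,0,2.5,0],[0.9,0,0,2.5,0],[0.9,0,0,3,0],[0.9,0,0,0,0],[0.9,-1.6,-1.9,0,0],[0.9,-1.6,-1.9,0,0],[0.9,-1.6,-1.9,0,0],[0.9,-1.4,-1.8,0,0],[0.9,0,0,0,0],[0.9,0,0,-1.5,0],[0.9,0,0,-1.5,0],[0.9,0,0,0,0],[0.9,0,0,0,0],[0.9,0,0,0,0],[0.9,0,0,0,0]]}}

```text
time_s: 10.02
position: [0.5353, -0.054, 0.2231]
orientation: [[-0.0, 1.0, 0.001], [1.0, 0.0, -0.0], [-0.0, 0.001, -1.0]]
force: [1.0, -1.0, -0.9]
finger_gap: 0.0093
grip_force: 0.0
```

>>> {"api": "play_rows", "payload": {"rows": [[0.9,0,0,0,0],[0.9,0,0,0,0],[0.9,0,0,0,0],[0.9,0,0,0,0],[0.9,0,0,0,0],[0.9,0,0,0,0],[0.9,0,0,0,0],[0.9,0,0,0,0],[0.9,0,0,0,0],[0.9,0,0,0,0],[0.9,0,0,0,0],[0.9,0,0,0,0],[0.9,0,0,0,0],[0.9,0,0,0,0],[0.9,0,0,0,0],[0.9,0,0,0,0]]}}

```text
time_s: 12.02
position: [0.535, -0.054, 0.2225]
orientation: [[0.0, 1.0, 0.0], [1.0, -0.0, 0.0], [0.0, 0.0, -1.0]]
force: [0.8, 0.3, -0.5]
finger_gap: 0.0096
grip_force: 0.0
```

```bash
python3 - <<'E'
from bench import *
import cv2
cv2.imwrite("pics/s2.png",grab_frame("side")["pixels"])
E
```

```text
(no output)
```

View pics/s2.png

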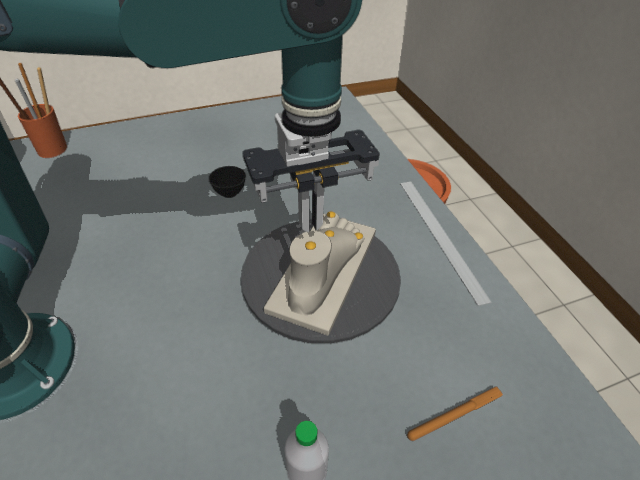

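The fingertips at about (312,232) sit just above the ankle stud at (311,245), as expected for a gap of roughly 36 mm. The foot and the things around it have not moved.

```bash
python3 -c "
from bench import *
print(close_job())"
```

```text
the job is handed in; nothing more can be done
None
```

I pointed at the big-toe, instep and ankle studs in order, about two seconds or more each, with no sign of contact. The job is handed in with the fingers about 36 mm above the ankle stud; no verdict was returned.

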